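Add a slotted weight to the pull-test hanger

TASK

The weight hanger of the knot pull test stands ready on the table with one slotted weight on it. Add the other large slotted weight lying on the table: slide it in sideways under the hanger's top knob until the stem is at the middle of the disc, and let it down flat on the first weight, with its slot facing the opposite way to the first one's slot so that the weights cannot slide off together.

Things in the scene. Friction and masses are not known exactly. Their poses are not given: they have to be found in the camera images.
- hanger: Weight hanger, fixed, upright, all round (sizes in mm). Origin on the table under the stem's axis, z up. Black foot 90 wide on the table, narrow neck, black seat plate 54 wide with its top at z 30, steel stem 8 thick, knob 28 wide from z 74 to 80. The knob cannot pass through a slot: a weight goes on from the side, over the first weight (top at z 42) and under the knob.
- first_mid (a point): Weight already on the hanger, loose: steel disc 64 mm across, 12 thick, flat on the seat. Point: on its axis, half-way up. x axis points out of the slot's open end, z up. The slot is 20 wide (30 at the rim) and runs from the rim past the centre to 10 beyond it, so the stem stands at the disc's centre with 6 of play.
- weight_mid (a point): Weight to add, loose, on the table: steel disc the same as the first (64 mm across, 12 thick, same slot and axes), 150 to 300 g. Point: on its axis, half-way up. Not the slotted disc 42 across, nor the 64 disc with a round hole. Grip it across the diameter square to the slot, tips near its underside: the knob, 38 above that underside at the end, then fits between the fingers.
- weight_mouth (a point): Middle of the slot's open end on the rim of the weight to add: 32 mm along x from its centre point, half-way up. Same axes.
Not all that is in view belongs to the job. What is shaped like the hanger but purple or red is not meant.

How it is judged:
By the outcome, as a careful person would: the job done as asked, in the order asked, and still so for the second after the job is handed in, with the robot touching nothing.
It also fails if it takes over 42 s, if anything falls off the work surface, if the arm or the gripper's body presses on something with over 40 N, if the wrist force passes 120 N, or if a joint passes its speed limit or range.

ROBOT

A 6-joint arm with a two-finger parallel gripper is mounted at the origin on the work surface. World frame = base frame: x ahead of the robot, y to its left, z up, the work surface at z = 0. Lengths are in m, angles in degrees, forces in N, time in s.
With the tool pointing down it reaches from about 0.325 to 0.9 m from the base axis. Payload 6.1 kg.
Tool frame: the origin (TCP) lies at the very end of the fingers, on their centre line; the grasp point (between the pads) lies 19 mm behind it (manip.pinch_z is the distance from the TCP to the grasp point, in m); z points along the fingers, y is the direction in which the jaws open and shut (so a half turn about z gives the same grasp; the last joint's range is limited). The gripper opens to 85 mm and grips with 20 to 120 N. Pads are 22 mm wide; open, the fingers measure 114 mm over their backs; the gripper's body (76 mm by 85 mm) begins 54 mm behind the grasp point. The pads swing forward as they close: fully open they stand 13 mm farther back than shut.
Start: joints at [59.009, 12.628, 87.462, -0, 79.91, -7.225], TCP at [0.252, 0.572, 0.231] pointing down, gripper open.
Joint ranges: [-170.65, 170.65], [-52.31, 119.04], [5.05, 147.46], [-71.25, 251.25], [11.57, 151.72], [-153.62, 153.62]. Speed limits (degrees/s): [147.25, 147.25, 172.46, 180, 180, 180].

INTERFACE

Orientations are given as [roll, pitch, yaw] about the fixed x, y, z axes, in that order (R = Rz(yaw) Ry(pitch) Rx(roll)).
In Python, from station import manip gives the robot as it stands. The module is installed in compiled form; this text tells all that it offers.
- The arm moves only by the shell command python3 -m creep 'ROWS' [OPENING] [FORCE]. ROWS is a JSON object of lists of equal length, an entry for each row: "dp": the shift along the tool's x, y, z in cm, a list of three; "turn": the turn about the tool's z in degrees. A call has 1 to 10 rows; each row is the pose to reach, as a shift and turn from the pose commanded when the call began, along the tool's axes at that moment; what a row does not reach only later rows make up. A row lasts 1/8 s, in which the tool goes at most 62.5 mm and 10.7 degrees, less where a joint would pass 70% of its speed; a pose out of reach is approached as far as the arm can. A call with a gripper value outside its range is refused whole. OPENING is the opening, from 0 (shut) to 1 (fully open), set as the call begins (- or left out, the last holds). The fingers move at their own pace and stop on an object; FORCE is the grip in N (left out, the last holds). Time passes only in rows, so rows that repeat a pose let the fingers close. It gives the time, the measured TCP pose, the force and the opening at its end, in the units of the state.
- manip.observe(): the state, without advancing time (a new reading comes with each control period).
- manip.camera(name): name is "scene" or "top"; returns the picture (420x560x3 uint8, blue, green, red); there is no depth.
- manip.camera_params(name): a dict with "fx", "fy", "cx", "cy" (pixels), "origin" and "orientation" of the camera in the world. Camera axes: x right, y up, looking along -z (the intrinsics and any distortion apply to the point x, -y, -z); pixel columns grow to the right and rows downward; lengths in m; the calibration is good to about 2 mm. A picture is of the moment at which its call begins. camera_params takes no time and is no camera call.
- manip.job_done(): hands the job in, once; it reports no verdict.
Trained networks look in the newest picture that a camera, given by its name, has taken for a name from the list of things; names that differ only in an ending like _2 or _b are one class to them, and where a whole thing is asked for, a point or a joint stands for the part that bears it (a point fixed in the world has none). Each returns a list of dicts, best first, with "p" (0 to 1); they miss things now and then, are a little off and sometimes report something else, mostly with a low value. They report only what shows in the picture. A call takes as long as a camera call. They do not tell look-alikes from the thing itself.
- manip.outline_of(camera, name): "region" (420x560 bool, what is visible of it) and "at" ([column, row] in pixels, amid what is visible of it).
The state is a dict: "clock": time; "joints": joint angles; "qvel": joint speeds; "effort": joint torques, N m; "position": TCP position; "tcp_rot": TCP orientation; "force": force on the tool from outside, world axes, zero at the start; "ft_torque": the same for the moment, N m; "gripper_width": finger opening in m.
Only numpy, scipy, OpenCV 4.12 (cv2) and the standard library are available. Lean on these libraries where they do the work, as an engineer would, in place of code of your own. Each camera call takes 0.05 s, during which the arm holds its last target. There are 200 camera calls.

## Working session

There is one attempt and no reset: what is moved stays moved. The work goes in short steps, Python scripts to look and compute and a shell command to move; the robot and the scene stay as the last step left them, time stands still between calls to the robot, and variables do not carry over. Pictures are saved under pics/ and viewed, about 8 in all and at most 12, crops included, and the job is handed in when it is done.

```bash
mkdir -p pics; cat > h.py <<'E'
import numpy as np, cv2
from scipy.spatial.transform import Rotation as Ro
from station import manip
def cam(n):
    c=manip.camera_params(n); return c
def camR(c):
    o=np.array(c["orientation"],float)
    return Ro.from_euler('xyz',o,degrees=True).as_matrix() if o.shape==(3,) else (o if o.shape==(3,3) else None)
def ray(n,uv):
    c=cam(n); d=np.array([(uv[0]-c["cx"])/c["fx"],-(uv[1]-c["cy"])/c["fy"],-1.])
    return np.array(c["origin"]),camR(c)@d
def at_z(n,uv,z):
    o,d=ray(n,uv); return o+d*(z-o[2])/d[2]
def proj(n,P):
    c=cam(n); p=camR(c).T@(np.array(P)-np.array(c["origin"]))
    return np.array([c["cx"]+c["fx"]*p[0]/-p[2],c["cy"]-c["fy"]*p[1]/-p[2]])
E
python3 - <<'E'
from h import *
for n in("top","scene"):
    im=manip.camera(n); cv2.imwrite(f"pics/{n}0.png",im); print(n,cam(n))
    for t in("hanger","first_mid","weight_mid"):
        for r in manip.outline_of(n,t)[:4]: print(t,round(r["p"],2),r["at"],int(r["region"].sum()),at_z(n,r["at"],0.012).round(3))
s=manip.observe();print(s)
E
```

```text
top {'fx': 470.33598145600365, 'fy': 470.33598145600365, 'cx': 278.05806027905163, 'cy': 200.72853897578793, 'origin': array([0.50730348, 0.06174887, 1.03836148]), 'orientation': array([  5.66652874,   1.02570859, -90.91340009])}
hanger 0.96 [156.4, 200.7] 1285 [0.614 0.347 0.012]
hanger 0.79 [273.2, 218.7] 956 [0.57  0.09  0.012]
hanger 0.76 [227.0, 147.8] 1279 [0.73  0.19  0.012]
hanger 0.73 [275.5, 279.5] 1384 [0.439 0.087 0.012]
first_mid 0.74 [277.7, 222.3] 484 [0.562 0.08  0.012]
weight_mid 0.83 [332.1, 275.4] 526 [ 0.446 -0.035  0.012]
scene {'fx': 480.98349277854373, 'fy': 480.98349277854373, 'cx': 269.37330219073726, 'cy': 220.01029080381005, 'origin': array([1.38485911, 0.12458953, 0.70190344]), 'orientation': array([50.67179129,  0.83004551, 93.09666803])}
hanger 0.86 [327.0, 285.0] 1540 [0.739 0.192 0.012]
hanger 0.77 [278.2, 193.7] 801 [0.443 0.085 0.012]
hanger 0.67 [400.6, 248.2] 1277 [0.628 0.35  0.012]
hanger 0.64 [280.0, 235.9] 857 [0.598 0.095 0.012]
first_mid 0.56 [274.9, 219.7] 398 [0.543 0.082 0.012]
weight_mid 0.88 [227.9, 198.5] 306 [ 0.467 -0.035  0.012]
{'clock': 0.4, 'joints': array([ 5.90101704e+01,  1.26352938e+01,  8.74704120e+01, -8.38484408e-04,
        7.99106446e+01, -7.22437006e+00]), 'qvel': array([ 0.02059525, -0.15950229, -0.13901639, -0.04331021,  0.0703139 ,
       -0.00162323]), 'effort': array([-9.31240902e-05, -4.96150553e+01, -3.89097548e+01, -1.34480938e-04,
        4.06407838e-03,  8.23982418e-06]), 'position': array([0.25182627, 0.57192369, 0.23114286]), 'tcp_rot': array([-1.79983676e+02, -1.23722276e-03,  1.56234687e+02]), 'force': array([-0.03789053, -0.39475434,  0.27850146]), 'ft_torque': array([0.01073057, 0.00197403, 0.01839329]), 'gripper_width': 0.08518818258770856}
```

View pics/top0.png

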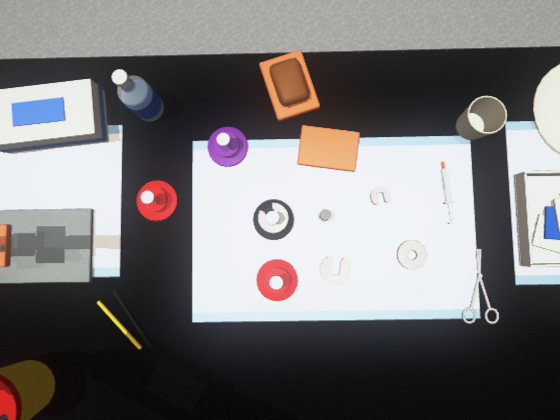

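View pics/scene0.png

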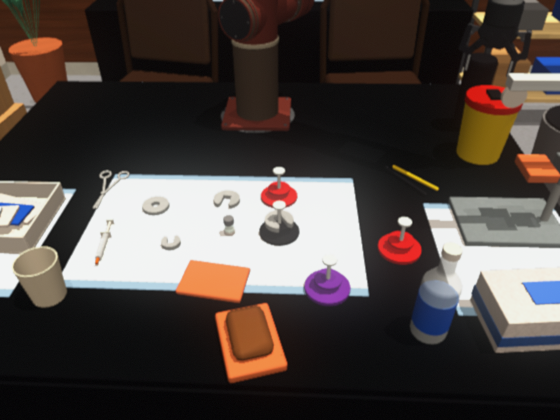

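```bash
cat >> h.py <<'E'
def disc(x,y,yaw,z):
    a=np.radians(np.linspace(28,332,80)); m=32e-3
    p=[(m*np.cos(t),m*np.sin(t)) for t in a]
    # rim mouth 30 wide tapering to 20, round inner end
    b=np.radians(np.linspace(270,90,20))
    p+=[(.02,-.010)]+[(0.010*np.cos(t),0.010*np.sin(t)) for t in b]+[(.02,.010)]
    p=np.array(p); c,s=np.cos(np.radians(yaw)),np.sin(np.radians(yaw))
    return np.c_[x+c*p[:,0]-s*p[:,1],y+s*p[:,0]+c*p[:,1],np.full(len(p),z)]
def sil(n,x,y,yaw,z0,S=4):
    m=np.zeros((420*S,560*S),np.uint8)
    for z in np.linspace(z0,z0+.012,4):
        q=np.array([proj(n,P) for P in disc(x,y,yaw,z)])
        cv2.fillPoly(m,[np.round((q+.5)*S-.5).astype(np.int32)],1)
    return cv2.resize(m.astype(np.float32),(560,420),interpolation=cv2.INTER_AREA)
def fit(n,region,z0,x0,ignore=None,yaws=range(0,360,45)):
    from scipy.optimize import minimize
    r=region.astype(np.float32); w=np.ones_like(r) if ignore is None else 1-ignore
    f=lambda v:float((np.abs(sil(n,v[0]/100,v[1]/100,v[2]*10,z0)-r)*w).sum())
    best=None
    for y in yaws:
        s=np.array([x0[0]*100,x0[1]*100,y/10])
        o=minimize(f,s,method="Nelder-Mead",options=dict(initial_simplex=[s,s+[.8,0,0],s+[0,.8,0],s+[0,0,2.5]],maxfev=60))
        if best is None or o.fun<best.fun: best=o
    v=best.x; return v[0]/100,v[1]/100,v[2]*10%360,best.fun
E
python3 - <<'E'
from h import *
for n in("top","scene"):
    im=manip.camera(n)
    r=manip.outline_of(n,"weight_mid")[0]; print(n,"weight",r["p"],np.round(fit(n,r["region"],0,(.447,-.037)),4))
    rs=manip.outline_of(n,"first_mid")
    if rs: r=rs[0]; print(n,"first",r["p"],r["at"])
    k=manip.outline_of(n,"hanger"); want=(273,219) if n=="top" else (280,236)
    k=min(k,key=lambda q:np.hypot(*(np.array(q["at"])-want)))
    hm=k["region"]
    print(n,"first fit",np.round(fit(n,r["region"],.03,(.55,.08),ignore=(hm&~r["region"]).astype(np.float32)),4))
    ys,xs=np.where(hm); print("hanger bbox",xs.min(),xs.max(),ys.min(),ys.max(), "foot", at_z(n,((xs.min()+xs.max())/2,(ys.min()+ys.max())/2),.005))
    u,v=map(int,want); c=im[v-50:v+50,u-40:u+90]; c=cv2.resize(c,None,fx=5,fy=5,interpolation=cv2.INTER_CUBIC)
    cv2.imwrite(f"pics/c_{n}.png",c); print("crop origin",u-40,v-50)
a=cv2.imread("pics/c_top.png");b=cv2.imread("pics/c_scene.png")
cv2.imwrite("pics/c.png",cv2.resize(np.hstack([a,b]),(800,308),interpolation=cv2.INTER_AREA)) 
E
```

```text
Traceback (most recent call last):
  File "h.py", line 38, in fit
    o=minimize(f,s,method="Nelder-Mead",options=dict(initial_simplex=[s,s+[.8,0,0],s+[0,.8,0],s+[0,0,2.5]],maxfev=60))
  File "h.py", line 34, in <lambda>
    f=lambda v:float((np.abs(sil(n,v[0]/100,v[1]/100,v[2]*10,z0)-r)*w).sum())
                             ~~~^^^^^^^^^^^^^^^^^^^^^^^^^^^^^^^^
  File "h.py", line 28, in sil
    q=np.array([proj(n,P) for P in disc(x,y,yaw,z)])
                ~~~~^^^^^
  File "h.py", line 15, in proj
    c=cam(n); p=camR(c).T@(np.array(P)-np.array(c["origin"]))
  File "h.py", line 5, in cam
    c=manip.camera_params(n); return c
ValueError: time passes only in moves, steps and waits
```

```bash
sed -i 's/^def cam(n):/import functools\n@functools.lru_cache(None)\ndef cam(n):/' h.py
sed -i 's/q=np.array(\[proj(n,P) for P in disc(x,y,yaw,z)\])/q=projs(n,disc(x,y,yaw,z))/' h.py
cat >> h.py <<'E'
def projs(n,P):
    c=cam(n); p=(np.array(P)-np.array(c["origin"]))@camR(c)
    return np.c_[c["cx"]-c["fx"]*p[:,0]/p[:,2],c["cy"]+c["fy"]*p[:,1]/p[:,2]]
E
cat > m.py <<'E'
from h import *
for n in("top","scene"):
    im=manip.camera(n)
    r=manip.outline_of(n,"weight_mid")[0]; print(n,"weight",r["p"],np.round(fit(n,r["region"],0,(.447,-.037)),4))
    want=(273,219) if n=="top" else (280,236)
    k=min(manip.outline_of(n,"hanger"),key=lambda q:np.hypot(*(np.array(q["at"])-want))); hm=k["region"]
    rs=manip.outline_of(n,"first_mid")
    if rs: 
        r=rs[0]; print(n,"first",r["p"],r["at"])
        print(n,"first fit",np.round(fit(n,r["region"],.03,(.55,.08),ignore=(hm&~r["region"]).astype(np.float32)),4))
        np.save(f"first_{n}.npy",r["region"])
    np.save(f"hang_{n}.npy",hm)
    ys,xs=np.where(hm); print("hanger bbox",xs.min(),xs.max(),ys.min(),ys.max(), "foot", at_z(n,((xs.min()+xs.max())/2,(ys.min()+ys.max())/2),.005))
    u,v=map(int,want); c=im[v-50:v+60,u-80:u+80]; c=cv2.resize(c,None,fx=5,fy=5,interpolation=cv2.INTER_CUBIC)
    cv2.imwrite(f"pics/c_{n}.png",c); print("crop origin",u-80,v-50)
E
python3 m.py
```

```text
top weight 0.87 [ 4.586000e-01 -4.200000e-02  3.513505e+02  4.206250e+01]
top first 0.94 [275.7, 223.6]
top first fit [ 0.5713  0.0882 32.721   8.0625]
hanger bbox 254 293 199 239 foot [0.56992144 0.08928524 0.005     ]
crop origin 193 169
scene weight 0.91 [ 4.636000e-01 -3.890000e-02  3.515186e+02  3.706250e+01]
scene first 0.75 [275.1, 218.0]
scene first fit [ 0.5812  0.0933 32.5798 39.8125]
hanger bbox 258 299 201 247 foot [0.54943423 0.08996383 0.005     ]
crop origin 200 186
```

View pics/c_top.png

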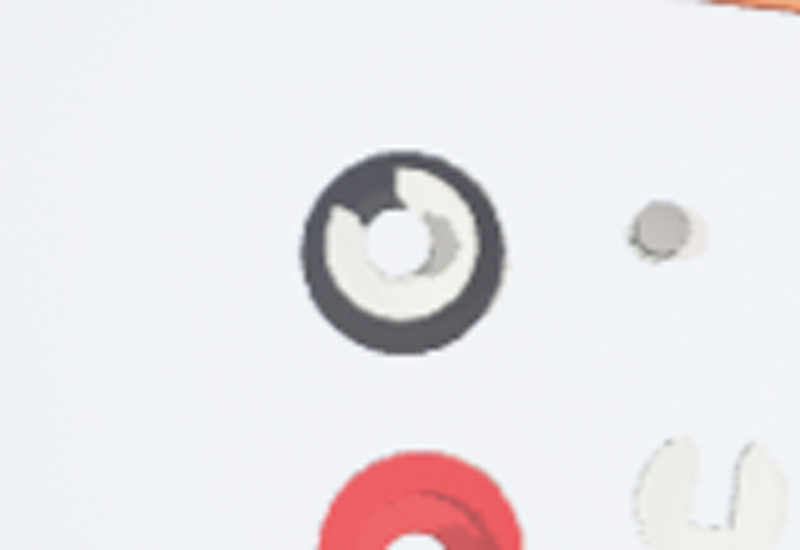

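View pics/c_scene.png

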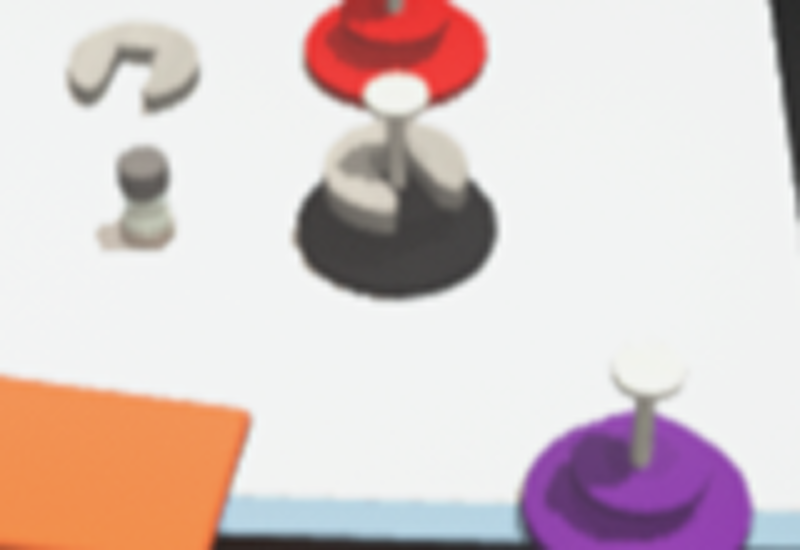

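```bash
cat >> h.py <<'E'
def disc(x,y,yaw,z):
    a=np.linspace(np.arcsin(15/32),2*np.pi-np.arcsin(15/32),80)
    p=[(.032*np.cos(t),.032*np.sin(t)) for t in a]+[(.022,-.010),(-.010,-.010),(-.010,.010),(.022,.010)]
    p=np.array(p); c,s=np.cos(np.radians(yaw)),np.sin(np.radians(yaw))
    return np.c_[x+c*p[:,0]-s*p[:,1],y+s*p[:,0]+c*p[:,1],np.full(len(p),z)]
def go(target,yaw,tcp=None,cur=None):
    """shift in tool axes (cm) and turn to reach world target/yaw, tool down"""
    s=manip.observe(); R=Ro.from_euler('xyz',[180,0,(s["tcp_rot"][2] if cur is None else cur)],degrees=True).as_matrix()
    d=R.T@(np.array(target)-s["position"])*100
    return d.round(2),round((s["tcp_rot"][2]-yaw+180)%360-180,1)
E
python3 - <<'E'
from h import *
for n in("top","scene"):
    im=manip.camera(n); r=manip.outline_of(n,"weight_mid")[0]
    print(n,"weight",np.round(fit(n,r["region"],0,(.455,-.038),yaws=(-25,-8,10)),4), "area",r["region"].sum(),sil(n,.457,-.04,-8,0).sum())
    hm=np.load(f"hang_{n}.npy"); f=np.load(f"first_{n}.npy")
    print(n,"first",np.round(fit(n,f,.03,(.57,.089),ignore=(hm&~f).astype(np.float32),yaws=(15,33,50)),4))
    # knob by brightness is read off the crops
print("knob top",at_z("top",(193+398/5,169+243/5),.080),"knob scene",at_z("scene",(200+397/5,186+93/5),.080))
print("foot top",at_z("top",(193+403/5,169+252/5),.006),"foot scene",at_z("scene",(200+397/5,186+231/5),.006))
print(go((.459,-.041,.231),171.4))
E
```

```text
top weight [ 4.589000e-01 -4.230000e-02  3.532452e+02  7.493750e+01] area 485 548.75
top first [ 0.5713  0.0883 33.1355  7.875 ]
scene weight [ 4.634000e-01 -3.950000e-02  3.549911e+02  4.906250e+01] area 333 363.5625
scene first [ 0.5815  0.0933 46.7821 38.4375]
knob top [0.56826822 0.08908117 0.08      ] knob scene [0.57501465 0.09306753 0.08      ]
foot top [0.56897716 0.08905196 0.006     ] foot scene [0.57888824 0.09312001 0.006     ]
(array([-4.366e+01, -4.776e+01,  3.000e-02]), np.float64(-15.2))
```

```bash
python3 -m creep '{"dp":[[-4,-4.5,0],[-8.5,-9.5,0],[-13,-14.5,0],[-17.5,-19.5,0],[-22,-24.5,0],[-26.5,-29,0],[-31,-34,0],[-35.5,-39,0],[-39.7,-43.4,0],[-43.5,-47.7,3]],"turn":[-2,-4,-6,-8,-10,-12,-14,-15,-16,-16.8]}' 1 60
python3 -c "
from h import *
print(go((.460,-.041,.05),173)); im=manip.camera('scene'); cv2.imwrite('pics/s1.png',cv2.resize(im[100:300,120:400],(800,571))) 
im=manip.camera('top'); cv2.imwrite('pics/t1.png',im)"
```

```text
clock: 2.35
position: [0.4514, -0.0172, 0.2126]
tcp_rot: [-180.0, 0.3, 173.0]
force: [0.6, 0.8, -0.5]
gripper_width: 0.0855
(array([-1.14, -2.25, 16.26]), np.float64(0.0))
```

```bash
python3 -m creep '{"dp":[[0,0,0],[0,0,3],[0,0,6],[0,0,9],[0,0,12],[0,0,14],[0,0,14],[0,0,14]],"turn":[0,0,0,0,0,0,0,0]}'
python3 -c "
from h import *
print(go((.460,-.041,.05),173)); im=manip.camera('scene'); a=cv2.resize(im[130:270,150:300],(428,400))
im=manip.camera('top');b=cv2.resize(im[220:330,270:380],(372,372)); b=cv2.copyMakeBorder(b,0,28,0,0,0); cv2.imwrite('pics/s2.png',np.hstack([a,b])) "
```

```text
clock: 3.45
position: [0.4503, -0.014, 0.0718]
tcp_rot: [-180.0, 0.1, 173.1]
force: [0.7, -0.0, 0.5]
gripper_width: 0.0853
(array([-1.29, -2.57,  2.18]), np.float64(0.1))
```

View pics/s2.png

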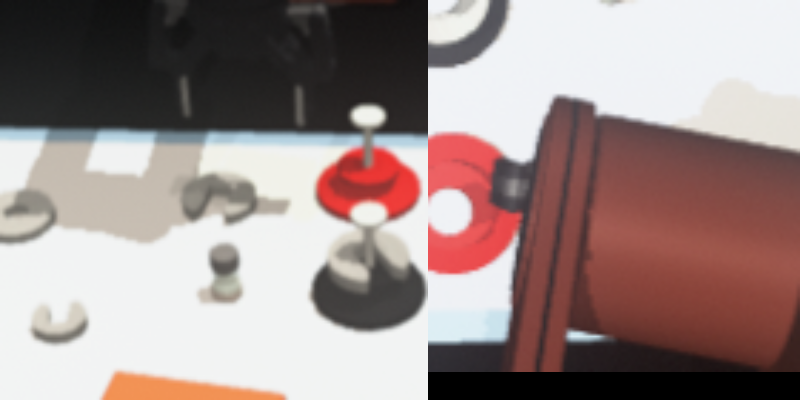

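```bash
python3 -m creep '{"dp":[[-1.2,-2.5,0],[-1.2,-2.6,0],[-1.2,-2.6,2],[-1.2,-2.6,3],[-1.2,-2.6,3],[-1.2,-2.6,3]],"turn":[0,0,0,0,0,0]}'
python3 -c "
from h import *
print(at_z('scene',(235.5,171.6),.085),at_z('scene',(235.5,171.6),.08))
print(go((.460,-.041,-.003),173)); im=manip.camera('scene'); cv2.imwrite('pics/s3.png',cv2.resize(im[140:250,160:310],(750,550),interpolation=cv2.INTER_CUBIC))"
```

```text
clock: 4.3
position: [0.4585, -0.0419, 0.0411]
tcp_rot: [-180.0, 0.0, 173.0]
force: [-0.8, -0.5, -0.1]
gripper_width: 0.0856
[ 0.45993682 -0.01282635  0.085     ] [ 0.45244033 -0.01394011  0.08      ]
(array([-0.13,  0.11,  4.41]), np.float64(0.0))
```

View pics/s3.png

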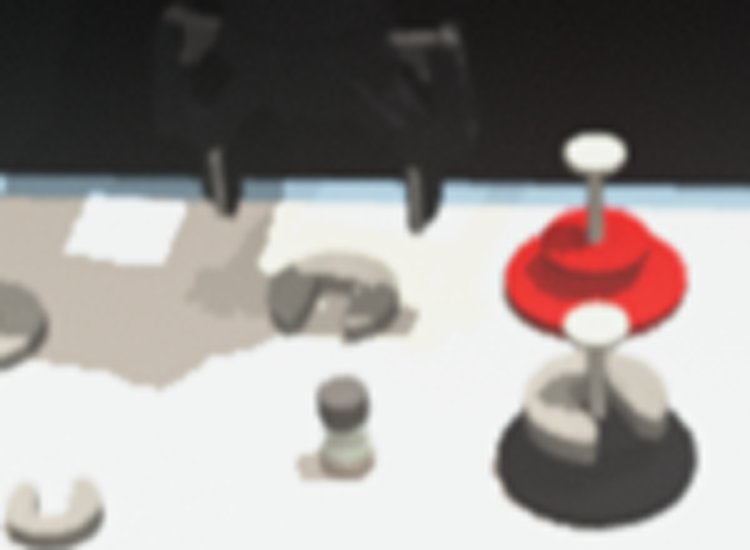

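```bash
python3 -c "
from h import *
print(proj('scene',(.4585,-.0419,.054)),proj('scene',(.4585,-.0419,.041)),proj('scene',(.459,-.042,.006)),proj('scene',(.4634,-.0395,.006)),at_z('scene',(224.2,184.5),.054))"
```

```text
[224.07651494 182.04763649] [224.48246424 186.55494063] [225.48010932 198.49585132] [226.28277291 199.60944723] [ 0.46847878 -0.04033648  0.054     ]
```

```bash
python3 -m creep '{"dp":[[-0.2,0.1,1.5],[-0.2,0.1,3],[-0.2,0.1,4],[-0.2,0.1,4.4],[-0.2,0.1,4.4]],"turn":[0,0,0,0,0]}'
python3 -m creep '{"dp":[[0,0,0],[0,0,0],[0,0,0],[0,0,0],[0,0,0]],"turn":[0,0,0,0,0]}' 0 60
```

```text
clock: 4.97
position: [0.46, -0.0412, -0.0039]
tcp_rot: [180.0, -0.1, 173.0]
force: [0.2, 0.1, -0.1]
gripper_width: 0.0855
clock: 5.6
position: [0.461, -0.0414, -0.0024]
tcp_rot: [-180.0, 0.1, 173.0]
force: [-2.8, 0.5, 5.3]
gripper_width: 0.0618
```

```bash
python3 -m creep '{"dp":[[0,0,-1],[0,0,-3],[0,0,-6],[0,0,-9],[0,0,-12],[0,0,-12],[0,0,-12]],"turn":[0,0,0,0,0,0,0]}'
python3 -c "
from h import *
im=manip.camera('scene'); cv2.imwrite('pics/s4.png',cv2.resize(im[100:240,150:310],(800,600)[:1]+(700,) if 0 else (640,560),interpolation=cv2.INTER_CUBIC))"
```

```text
clock: 6.48
position: [0.4596, -0.0411, 0.1157]
tcp_rot: [180.0, -0.1, 173.0]
force: [-0.9, 0.3, -2.0]
gripper_width: 0.0623
```

View pics/s4.png

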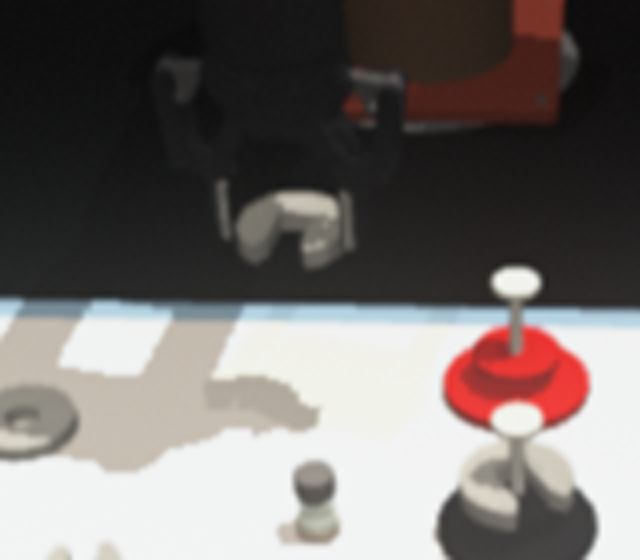

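```bash
python3 -m creep '{"dp":[[-1,1,-2],[-3,3,-2],[-5,6,-2],[-7,9,-2],[-9,11.5,-2],[-11,14,-2],[-12.5,16,-2],[-14,18,-2],[-15.2,19.2,-2],[-15.2,19.2,-2]],"turn":[10,20,30,40,50,60,70,80,90,100]}'
python3 -m creep '{"dp":[[0,0,0],[0,0,0],[0,0,0],[0,0,0],[0,0,0],[0,0,0]],"turn":[10,20,30,40,40,40]}'
python3 -c "
from h import *
print(go((.634,.131,.13),33))
for n in('scene','top'):
    im=manip.camera(n); rs=manip.outline_of(n,'weight_mid')
    for r in rs[:3]: print(n,r['p'],r['at'],r['region'].sum(),at_z(n,r['at'],.145))
    cv2.imwrite('pics/%s5.png'%n,im)
a=cv2.imread('pics/scene5.png')[130:310,180:360];b=cv2.imread('pics/top5.png')[120:260,180:320]
cv2.imwrite('pics/5.png',np.hstack([cv2.resize(q,(400,400),interpolation=cv2.INTER_CUBIC) for q in(a,b)]))
"
```

```text
clock: 7.78
position: [0.6339, 0.1317, 0.1338]
tcp_rot: [-179.8, 0.1, 72.8]
force: [-0.6, -0.5, -1.5]
gripper_width: 0.0618
clock: 8.52
position: [0.6338, 0.1308, 0.1352]
tcp_rot: [-179.9, 0.1, 33.2]
force: [0.9, 0.6, -1.8]
gripper_width: 0.0621
(array([ 0.03, -0.  ,  0.52]), np.float64(0.2))
scene 0.78 [301.1, 203.0] 517 [0.65319888 0.13751003 0.145     ]
top 0.46 [244.9, 193.9] 25 [0.61046231 0.13959127 0.145     ]
```

View pics/5.png

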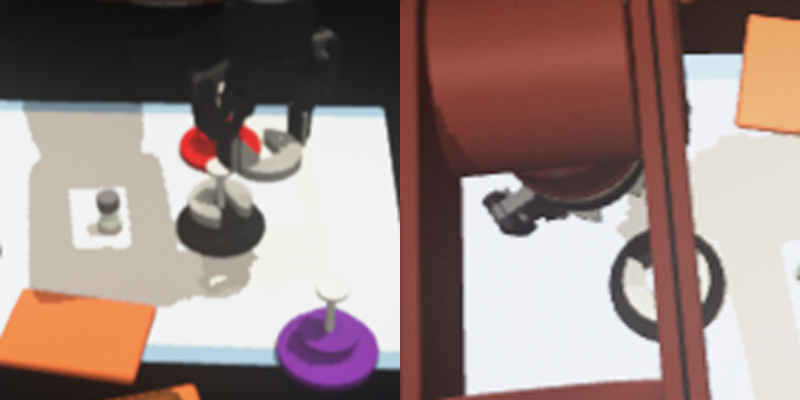

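```bash
python3 -c "
from h import *
n='scene'; im=cv2.imread('pics/scene5.png'); r=[q for q in manip.outline_of(n,'weight_mid')][0]['region']
dark=cv2.dilate((im.max(2)<75).astype(np.uint8),np.ones((3,3)))
ig=((dark>0)&~r).astype(np.float32)
v=fit(n,r,.1376,(.634,.131),ignore=ig,yaws=(200,213,225)); print(np.round(v,4),r.sum())
for zz in(.1346,.1406): print(zz,np.round(fit(n,r,zz,(.634,.131),ignore=ig,yaws=(213,)),4))
m=sil(n,*v[:3],.1376)>.5; e=m^cv2.erode(m.astype(np.uint8),np.ones((3,3))).astype(bool)
a=cv2.resize(im,None,fx=5,fy=5,interpolation=cv2.INTER_CUBIC)
for z in(.1376,.1496):
    q=((projs(n,disc(*v[:3],z))+.5)*5-.5).astype(np.int32); cv2.polylines(a,[q],True,(0,0,255),1)
for P,R in(((.571,.0905,.042),.032),((.571,.0905,.08),.014),((.571,.0905,.0),.045)):
    t=np.linspace(0,6.28,60); q=projs(n,np.c_[P[0]+R*np.cos(t),P[1]+R*np.sin(t),np.full(60,P[2])]); cv2.polylines(a,[((q+.5)*5).astype(np.int32)],True,(0,200,0),1)
cv2.imwrite('pics/6.png',a[165*5:255*5,245*5:345*5])
"
```

```text
[6.410000e-01 1.340000e-01 2.130525e+02 6.768750e+01] 517
0.1346 [6.371000e-01 1.342000e-01 2.133077e+02 6.806250e+01]
0.1406 [6.452000e-01 1.339000e-01 2.129874e+02 6.937500e+01]
```

View pics/6.png

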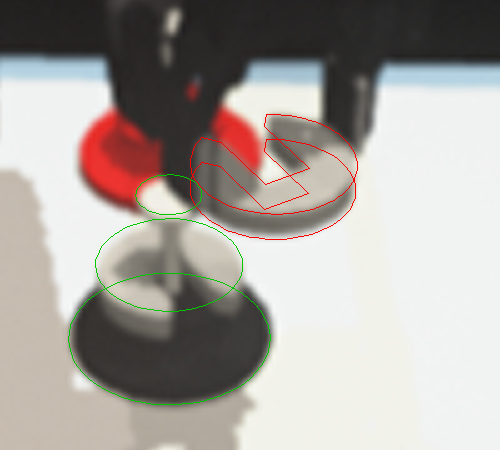

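```bash
python3 -m creep '{"dp":[[0,-0.1,2],[0,-0.1,5],[0,-0.1,7],[0,-0.1,8.5],[0,-0.1,8.5],[-1,-0.1,8.5],[-2,-0.1,8.5],[-3,-0.1,8.5],[-3,-0.1,8.5],[-3,-0.1,8.5]],"turn":[0,0,0,0,0,0,0,0,0,0]}'
cat > v.py <<'E'
from h import *
import sys
n='scene'; z0=float(sys.argv[1]); x0=(float(sys.argv[2]),float(sys.argv[3])); im=manip.camera(n); cv2.imwrite('pics/raw_%s.png'%sys.argv[4],im)
s=manip.observe(); print(s["position"],s["tcp_rot"],s["force"],z0)
r=manip.outline_of(n,'weight_mid')
r=min(r,key=lambda q:np.hypot(*(np.array(q['at'])-proj(n,(*x0,z0+.006)))))['region']
dark=cv2.dilate((im.max(2)<75).astype(np.uint8),np.ones((3,3)))
hm=np.load('hang_scene.npy')
v=fit(n,r,z0,x0,ignore=(((dark>0)|hm)&~r).astype(np.float32),yaws=(213,)); print(np.round(v,4))
d=np.array(v[:2])-(.571,.0905); print('along',d@[.839,.545],'perp',d@[-.545,.839])
a=cv2.resize(im,None,fx=5,fy=5,interpolation=cv2.INTER_CUBIC)
for z in(z0,z0+.012):
    q=((projs(n,disc(*v[:3],z))+.5)*5-.5).astype(np.int32); cv2.polylines(a,[q],True,(0,0,255),1)
cv2.imwrite('pics/%s.png'%sys.argv[4],a[175*5:265*5,235*5:345*5])
E
python3 v.py .052 .613 .120 7
```

```text
clock: 10.02
position: [0.6091, 0.1153, 0.052]
tcp_rot: [180.0, -0.0, 33.0]
force: [-0.4, -0.4, -2.4]
gripper_width: 0.0617
[0.60916967 0.11540298 0.05193293] [ 1.79981205e+02 -4.16237486e-02  3.30288362e+01] [-0.20964671 -0.44136921 -2.73954718] 0.052
[6.134000e-01 1.186000e-01 2.116836e+02 2.750000e+01]
along 0.0508474914555589 perp 0.000481396151947648
```

View pics/7.png

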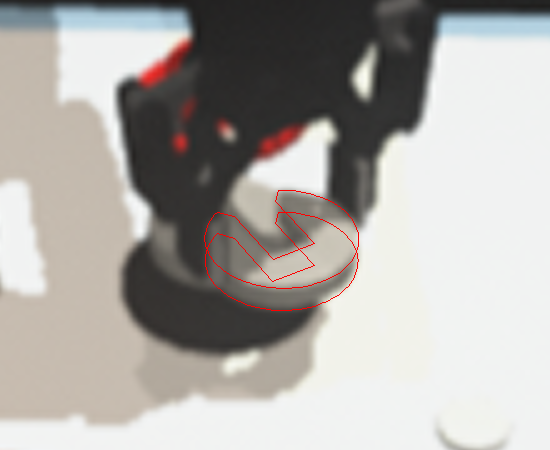

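```bash
python3 -m creep '{"dp":[[-0.5,0,0.3],[-1.2,0,0.3],[-2,0,0.3],[-2.8,0,0.3],[-3.5,0,0.3],[-4,0,0.3],[-4,0,0.3]],"turn":[0,0,0,0,0,0,0]}'
python3 -m creep '{"dp":[[-0.4,0,0],[-0.8,0,0],[-1.2,0,0],[-1.2,0,0],[-1.2,0,0]],"turn":[0,0,0,0,0]}'
python3 v.py .051 .571 .0905 8
```

```text
clock: 11.0
position: [0.575, 0.0934, 0.0487]
tcp_rot: [-180.0, -0.0, 33.0]
force: [-0.3, -0.7, -2.3]
gripper_width: 0.062
clock: 11.62
position: [0.5653, 0.087, 0.0487]
tcp_rot: [180.0, -0.0, 33.0]
force: [0.7, 0.5, -2.8]
gripper_width: 0.0622
[0.56536536 0.08703007 0.04867558] [ 1.79991634e+02 -1.34999474e-02  3.30324841e+01] [ 0.17273968  0.06514458 -2.00108922] 0.051
[5.720000e-01 8.950000e-02 2.138122e+02 6.493750e+01]
along 0.0003442785407345806 perp -0.0013632559656280934
```

View pics/8.png

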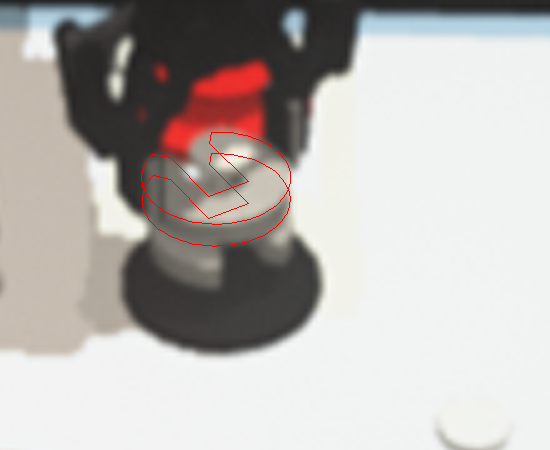

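```bash
python3 -m creep '{"dp":[[0,-0.1,0.3],[0,-0.1,0.6],[0,-0.1,0.7],[0,-0.1,0.7]],"turn":[0,0,0,0]}'
python3 -m creep '{"dp":[[0,0,0.1],[0,0,0.2],[0,0,0.2]],"turn":[0,0,0]}'
```

```text
clock: 12.22
position: [0.5645, 0.0878, 0.0414]
tcp_rot: [-180.0, 0.0, 33.0]
force: [-0.8, 0.6, -2.2]
gripper_width: 0.0622
clock: 12.6
position: [0.5648, 0.0878, 0.0397]
tcp_rot: [180.0, -0.0, 33.0]
force: [1.1, 0.2, -2.1]
gripper_width: 0.0619
```

No contact yet; go lower gently.

```bash
python3 -m creep '{"dp":[[0,0,0.05],[0,0,0.1],[0,0,0.1]],"turn":[0,0,0]}'
python3 -m creep '{"dp":[[0,0,0.05],[0,0,0.1],[0,0,0.1]],"turn":[0,0,0]}'
```

```text
clock: 12.98
position: [0.5648, 0.0879, 0.0397]
tcp_rot: [180.0, -0.0, 33.0]
force: [-4.1, -0.5, 6.8]
gripper_width: 0.0619
clock: 13.35
position: [0.5648, 0.0879, 0.0396]
tcp_rot: [180.0, 0.0, 33.0]
force: [-8.2, -0.8, 14.0]
gripper_width: 0.062
```

```bash
python3 -m creep '{"dp":[[0,0,-0.15],[0,0,-0.15]],"turn":[0,0]}'
python3 -m creep '{"dp":[[0,0,0],[0,0,0],[0,0,0],[0,0,0],[0,0,0]],"turn":[0,0,0,0,0]}' 1
python3 v.py .042 .571 .0905 9
```

```text
clock: 13.6
position: [0.565, 0.0879, 0.0397]
tcp_rot: [180.0, -0.0, 33.0]
force: [-2.7, -0.6, 6.1]
gripper_width: 0.0622
clock: 14.22
position: [0.5647, 0.0878, 0.039]
tcp_rot: [180.0, 0.0, 33.0]
force: [-0.0, -0.3, -0.3]
gripper_width: 0.0854
[0.56467584 0.08784132 0.03905665] [1.79998791e+02 1.08098663e-03 3.30330737e+01] [ 0.33753208 -0.13143659 -0.04097603] 0.042
[5.72700e-01 9.06000e-02 2.14812e+02 3.68750e+01]
along 0.0014820715192573207 perp -0.0007980398031455103
```

View pics/9.png

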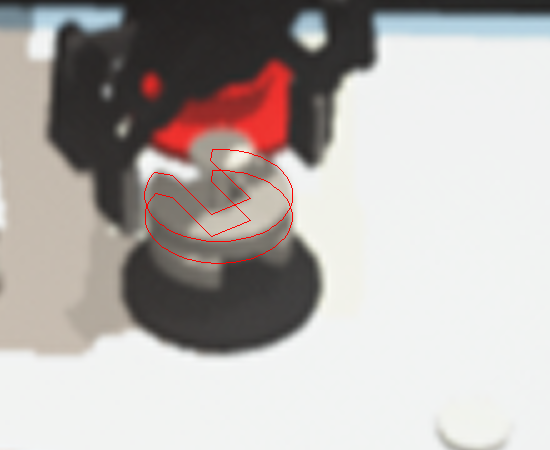

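```bash
python3 -m creep '{"dp":[[0,0,-1],[0,0,-3],[0,0,-6],[0,0,-10],[0,0,-14],[0,0,-18],[3,-5,-20],[6,-10,-20],[9,-15,-20],[10,-20,-20]],"turn":[0,0,0,0,0,0,0,0,0,0]}'
python3 -m creep '{"dp":[[0,-5,0],[0,-10,0],[0,-10,0],[0,-10,0]],"turn":[0,0,0,0]}'
python3 - <<'E'
from h import *
a=manip.camera("scene");b=manip.camera("top")
for n in("scene","top"):
    for t in("weight_mid","first_mid"):
        for r in manip.outline_of(n,t)[:2]: print(n,t,r["p"],r["at"],np.round(fit(n,r["region"],.042 if t[0]=="w" else .03,(.571,.0905),yaws=(33,213)),4))
cv2.imwrite("pics/10.png",np.hstack([cv2.resize(q,(400,400),interpolation=cv2.INTER_CUBIC) for q in(a[185:265,240:320],b[180:260,233:313])]))
E
```

```text
clock: 15.58
position: [0.5397, 0.3122, 0.2412]
tcp_rot: [180.0, -0.2, 33.0]
force: [0.1, -0.6, 0.6]
gripper_width: 0.0857
clock: 16.08
position: [0.4852, 0.3939, 0.2404]
tcp_rot: [180.0, -0.1, 33.1]
force: [-0.3, -0.2, -0.2]
gripper_width: 0.0853
scene weight_mid 0.68 [277.9, 219.5] [5.729000e-01 9.060000e-02 1.944093e+02 7.193750e+01]
scene first_mid 0.7 [274.6, 227.7] [5.777000e-01 9.260000e-02 2.449050e+01 3.449375e+02]
top weight_mid 0.92 [266.5, 221.8] [5.6720e-01 8.8500e-02 2.1274e+02 1.0675e+02]
```

```bash
python3 -c "
from h import *
print(manip.job_done())"
```

```text
the job is handed in; nothing more can be done
None
```

The second 64 mm slotted weight is on the hanger, flat on the first one with the stem at its middle. The job was handed in at about 16.5 s on the robot's clock, with the arm clear.

**What I did:**
- Gripped the weight across its diameter and turned it about 140°.
- Slid it in under the knob from the side with no contact force.
- Lowered it until it touched the first weight at the expected height. The force briefly reached 14 N there.
- Released it and moved away.

**Last checks:**
- **Centring:** after release, the scene camera put the weight within about 2 mm of the stem axis. After retreating, the top camera agreed to within about 2 mm.
- **Slot direction:** the top camera gave about 213° for the new weight and the first one's slot was at about 33°, so they face opposite ways.

**Checks that failed or disagreed:**
- The last scene-camera fit read 194° for the new weight's slot. It was a poor fit because the knob hides part of the weight, and the earlier scene-camera fits gave 212–215°, so I did not rely on it.
- The last fit of the first weight, now mostly hidden, was too poor to use.
- The two cameras disagreed by 5–10 mm on absolute x for the hanger. I used about the mean for its position, and its outline matched the scene picture.
- I could not view the final picture because the picture limit was reached. The last one I saw was taken just after release.

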